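# Hold the gear cover over its housing ready for bolting

## Task

Take the T-shaped, three-hole cover out of the cluttered parts tray by its grip block and hold it level, about 15 mm above the top face of the gear housing, with each of its three holes centred over its threaded hole (two-hole side over the two-hole side) so that the bolts can be started. Finish while still holding it there, still and not touching the housing; never knock it against the housing or rest it there, and leave the other parts in the tray and the tools on the bench where they are.

Things in the scene. Friction and masses are not known exactly. Their poses are not given: they have to be found in the camera images.
- cover: The three-hole cover: T-shaped stepped aluminium plate, 8 mm thick, about 0.22 kg, lying flat in the tray. Along its x: crossbar 88 mm wide (x -43 to -13 mm), middle 56 mm wide (to x 29), lug 30 mm wide (to x 59). Three 16 mm holes. A grip block stands on it (see cover_grip). Origin: plate's underside, under the block's centre, near the centre of mass; z up.
- cover_grip (a point): Centre of the cover's solid upright grip block, 25 mm above the plate's underside; the block is 40 mm (cover's x) by 24 mm (y) by 34 mm tall, its top 42 mm above the underside: grip it across its 24 mm
- cover_hole0 (a point): centre of the cover's hole in the crossbar at x -28, y +29 mm, at the underside of the plate; belongs over housing_hole0
- cover_hole1 (a point): centre of the cover's hole in the crossbar at x -28, y -29 mm, at the underside of the plate; belongs over housing_hole1
- cover_hole2 (a point): centre of the cover's hole in the narrow lug at x +44, y 0 mm, at the underside of the plate; belongs over housing_hole2
- housing: Gear housing fixed to the bench: grey cast block, foot 132 x 118 mm, flat aluminium top face 118 (x) x 104 mm (y), 64 mm above the bench, with a 38 x 44 mm opening showing a brass gear and three dark 10 mm threaded holes around it. Origin: on the bench, right below where the cover's origin belongs (block's middle is 8 mm to +x); its x, y, z match the cover's when that is the right way round
- housing_face (a point): point on the housing's top face directly above its origin (64 mm above the bench)
- housing_hole0 (a point): mouth of the threaded hole at the housing's x -28, y +29 mm, on the top face
- housing_hole1 (a point): mouth of the threaded hole at the housing's x -28, y -29 mm, on the top face
- housing_hole2 (a point): mouth of the lone threaded hole at the housing's x +44, y 0 mm, on the top face
- tray: Open black plastic parts tray, fixed to the bench, 260 mm (x) by 320 mm (y), walls 35 mm high and 5 mm thick, floor 5 mm thick. Origin: centre of its underside. It stands left or right on the bench, the housing on the other side.
- square_cover: The wrong cover: a rectangular aluminium plate 100 by 84 by 8 mm with four 16 mm holes and the same 40 by 24 by 34 mm grip block; also flat in the tray. Origin: underside, under the block.
- bolt_a: dark steel bolt with a nut on its end lying in the tray, 60 mm long, 18 mm high; origin under its middle
- bolt_b: a second such bolt lying in the tray
- bearing: small steel bearing ring in the tray, 32 mm across, 12 mm high; origin underside centre
- screwdriver: red-handled screwdriver, 180 mm long, lying on the bench between tray and housing; its length along its x
- wrench: steel wrench, 170 mm long, lying crosswise at the back of the bench; its length along its x
- flashlight: black flashlight, about 190 mm long and 48 mm thick, lying at the back of the bench; its length along its x
- spray_can: blue spray can, 52 mm across, 130 mm tall, standing at the back of the bench; origin underside centre
Not all that is in view belongs to the job. What is shaped like the cover but turquoise is not meant. Several things have the shape of the housing; the one meant has the colours described above.

How it is judged:
By the outcome, as a careful person would: the job done as asked, in the order asked, and still so for the second after the job is handed in, while the arm keeps its last pose, push and grip.
It also fails if it takes over 38 s, if anything falls off the work surface, if the arm or the gripper's body presses on something with over 40 N, if the wrist force passes 120 N, or if a joint passes its speed limit or range.

## Robot

A 6-joint arm with a two-finger parallel gripper is mounted at the origin on the work surface. World frame = base frame: x ahead of the robot, y to its left, z up, the work surface at z = 0. Lengths are in mm, angles in rad, forces in N, time in s.
With the tool pointing down it reaches from about 350 to 775 mm from the base axis. Payload 7.3 kg.
Tool frame: the origin (TCP) lies at the very end of the fingers, on their centre line; the grasp point (between the pads) lies 19 mm behind it; z points along the fingers, x is the direction in which the jaws open and shut, and the axes are right-handed (so a half turn about z gives the same grasp; the last joint's range is limited). The gripper opens to 92 mm and grips with 3 to 60 N. Pads are 19 mm wide; open, the fingers measure 130 mm over their backs; the gripper's body (75 mm by 190 mm) begins 47 mm behind the grasp point.
Start: joints at [-1.417, 0.342, 1.524, -0, 1.275, -0.146], TCP at [155.07, -501.596, 226.741] pointing down, gripper open.
Joint ranges: [-2.53, 2.53], [-0.77, 2.02], [0.04, 2.7], [-1, 4.14], [0.28, 2.66], [-3.11, 3.11]. Speed limits (rad/s): [2.57, 2.57, 3.14, 3.14, 3.14, 3.14].

## Interface

Orientations are given as [roll, pitch, yaw] about the fixed x, y, z axes, in that order (R = Rz(yaw) Ry(pitch) Rx(roll)).
In Python, from plant import bot, capture, camera_params gives the robot as it stands.
- The arm moves only by the shell command python3 -m jog 'ROWS' [OPENING]. ROWS is a JSON object of lists of equal length, an entry for each row: "xyz": the shift along the world's x, y, z as a fraction of full scale, a list of three; "angular": the turn, a rotation vector about the world's x, y, z as a fraction of full scale, a list of three. In form: {"xyz": [[x, y, z], ...], "angular": [[wx, wy, wz], ...]}. A call has 1 to 10 rows; each row shifts and turns the pose as measured when the row begins; what a row does not reach is not made up. Full scale, the value 1, is 2 cm for a shift and 6 degrees for a turn. A row lasts 1/10 s, in which the tool goes at most 50 mm and 8.59 degrees, less where a joint would pass 70% of its speed; a pose out of reach is approached as far as the arm can. A call with a number of a shift or a turn outside -1 to 1 is refused whole. A call with a gripper value outside its range is refused whole. OPENING is the closure, from -1 (fully open) to 1 (shut), set as the call begins (- or left out, the last holds). The fingers move at their own pace and stop on an object; the grip force is fixed at half the most. Time passes only in rows, so rows that do not move let the fingers close. It gives the time, the measured TCP pose, the force and the opening at its end, in the units of the state.
- bot.get_obs(): the state, without advancing time (a new reading comes with each control period).
- capture(name): name is "side" or "top" or "wrist"; returns the picture (480x640x3 uint8, red, green, blue); there is no depth.
- camera_params(name): a dict with "fx", "fy", "cx", "cy" (pixels), "rvec" (rotation vector, rad) and "tvec" (3), from world to camera coordinates, as OpenCV has them. Camera axes: x right, y down, z forward; pixel columns grow to the right and rows downward; lengths in mm; the calibration is good to about 2 mm. A picture is of the moment at which its call begins: read the wrist's pose just before it. camera_params takes no time and is no camera call; for the wrist camera it gives the pose at the moment of the call.
- bot.close_job(): hands the job in, once; it reports no verdict.
The state is a dict: "time": time; "joint_positions": joint angles; "dq": joint speeds; "tau": joint torques, N m; "tool_pos": TCP position; "tcp_rot": TCP orientation; "contact_force": force on the tool from outside, world axes, zero at the start; "moment": the same for the moment, N m; "grip_width": finger opening in mm.
Only numpy, scipy, OpenCV 4.12 (cv2) and the standard library are available. Lean on these libraries where they do the work, as an engineer would, in place of code of your own. Each camera call takes 0.05 s, during which the arm holds its last target.

## Working session

There is one attempt and no reset: what is moved stays moved. The work goes in short steps, Python scripts to look and compute and a shell command to move; the robot and the scene stay as the last step left them, time stands still between calls to the robot, and variables do not carry over. Pictures are saved under pics/ and viewed, and the job is handed in when it is done.

```bash
mkdir -p pics; ls; cat > h.py <<'E'
import numpy as np, cv2
from plant import bot, capture, camera_params
def snap(n,f):
    p=camera_params(n); im=capture(n); cv2.imwrite('pics/'+f,cv2.cvtColor(im,cv2.COLOR_RGB2BGR)); np.save('pics/'+f+'.npy',np.array([p['fx'],p['fy'],p['cx'],p['cy'],*np.ravel(p['rvec']),*np.ravel(p['tvec'])])); return im
def ray(f,u,v,z):
    a=np.load('pics/'+f+'.npy'); R=cv2.Rodrigues(a[4:7])[0]; t=a[7:]
    c=-R.T@t; d=R.T@np.array([(u-a[2])/a[0],(v-a[3])/a[1],1]); return c+d*(z-c[2])/d[2]
def proj(f,P):
    a=np.load('pics/'+f+'.npy'); K=np.array([[a[0],0,a[2]],[0,a[1],a[3]],[0,0,1]])
    return cv2.projectPoints(np.array(P,float).reshape(-1,3),a[4:7],a[7:],K,None)[0].reshape(-1,2)
def crop(f,x0,y0,x1,y1,s,o):
    im=cv2.imread('pics/'+f)[y0:y1,x0:x1]; cv2.imwrite('pics/'+o,cv2.resize(im,None,fx=s,fy=s,interpolation=cv2.INTER_CUBIC))
E
python3 - <<'E'
from h import *
snap('top','top0.png');snap('side','side0.png')
print(bot.get_obs())
E
```

```text
pics
{'time': 0.1, 'joint_positions': array([-1.41696354e+00,  3.42657946e-01,  1.52491421e+00, -1.83772880e-05,
        1.27543429e+00, -1.45974729e-01]), 'dq': array([-0.00042005, -0.00151602, -0.00275865, -0.00270875, -0.00021882,
        0.00068082]), 'tau': array([ 1.77400590e-03, -4.32004058e+01, -2.44695050e+01,  7.19782873e-02,
        5.26703009e-02, -5.42052862e-05]), 'tool_pos': array([ 155.02255027, -501.20149853,  226.11447569]), 'tcp_rot': array([-3.14140440e+00,  1.40130985e-03, -1.27098332e+00]), 'contact_force': array([-0.05730014, -0.88440019,  0.19404119]), 'moment': array([ 0.01602525, -0.02330792,  0.00834089]), 'grip_width': 91.47296031812371}
```

View pics/top0.png

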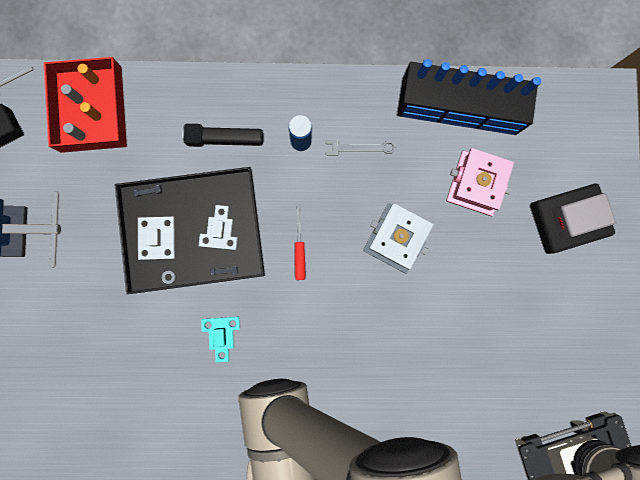

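View pics/side0.png

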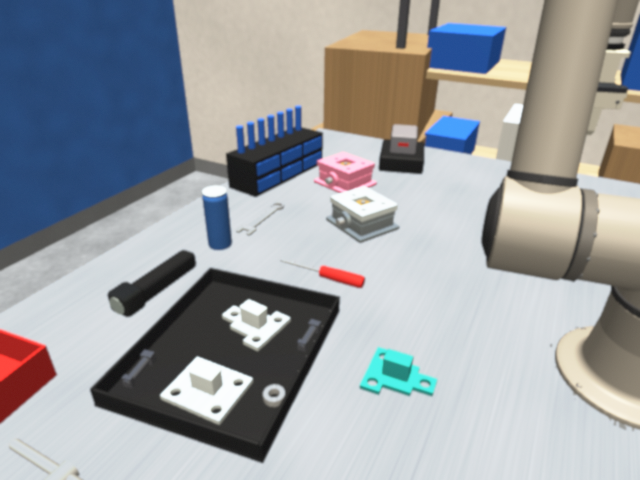

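The top view shows the tray on the left, with the T cover near (218,230), the square cover near (156,238) and the grey housing near (400,237). The pink housing and the turquoise cover are decoys. I'll enlarge the cover and housing areas.

```bash
python3 - <<'E'
from h import *
crop('top0.png',180,190,260,250,10,'c1.png');crop('top0.png',355,195,445,275,7,'c2.png')
E
```

```text
(no output)
```

View pics/c1.png

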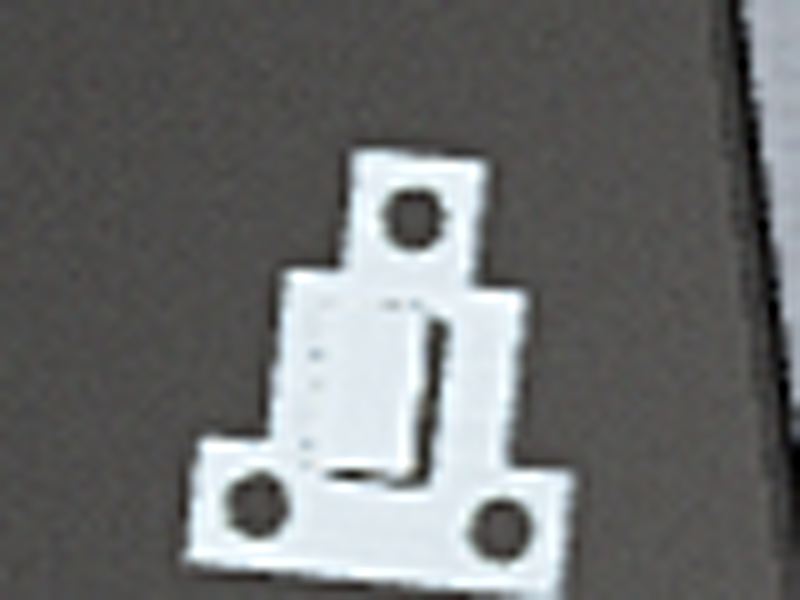

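View pics/c2.png

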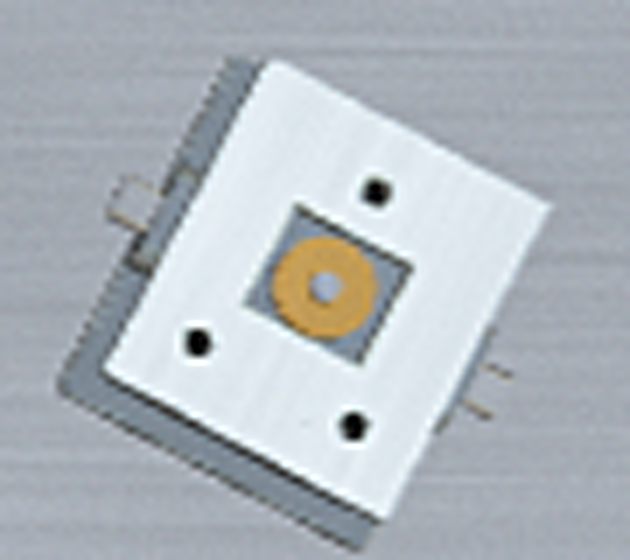

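```bash
cat >> h.py <<'E'
L=np.array([[-28,29],[-28,-29],[44,0]],float)
def fit(P):
    P=np.asarray(P)[:,:2]; a=(L-L.mean(0)); b=P-P.mean(0)
    th=np.arctan2((a[:,0]*b[:,1]-a[:,1]*b[:,0]).sum(),(a*b).sum()); R=np.array([[np.cos(th),-np.sin(th)],[np.sin(th),np.cos(th)]])
    o=P.mean(0)-R@L.mean(0); return o,th,P-(L@R.T+o)
E
python3 - <<'E'
from h import *
c=lambda l,x0,y0,s:[(x0+(a+.5)/s-.5,y0+(b+.5)/s-.5) for a,b in l]
for z,l,a in ((13,[(258,503),(500,528),(413,217)],(180,190,10)),(64,[(198,343),(353,427),(377,192)],(355,195,7))):
    P=[ray('top0.png',u,v,z) for u,v in c(l,*a)]
    print(np.round(P,1)); o,t,r=fit(P);print(o,t,np.round(r,1),np.linalg.norm(P[0]-P[1]),np.hypot(*o))
for n in ['top','side','wrist']: 
    p=camera_params(n);R=cv2.Rodrigues(np.ravel(p['rvec']))[0];print(n,-R.T@np.ravel(p['tvec']),R[2],p['fx'])
E
```

```text
[[543.8 210.6  13. ]
 [538.3 153.3  13. ]
 [612.4 175.3  13. ]]
[568.80146063 179.36137931] -0.09360745250248331 [[ 0.2 -0.3]
 [ 0.1  0.2]
 [-0.2  0.1]] 57.56480700889507 596.4106018540311
[[ 534.4 -204.2   64. ]
 [ 507.3 -255.    64. ]
 [ 584.6 -263.4   64. ]]
[ 545.62799958 -242.75900751] -0.48910633049275004 [[-0.1 -0.2]
 [-0.   0.2]
 [ 0.1  0. ]] 57.547187814301594 597.1949846217235
top [ 451.0841583   -31.3279434  1271.60795272] [ 0.07760826 -0.02154924 -0.99675102] 529.8539969949605
side [183.81921524 690.49146246 548.76676666] [ 0.38752958 -0.7620494  -0.51874998] 481.77350860776784
wrist [ 221.50911019 -481.56463373  383.58947389] [-0.24831462 -0.07496079 -0.96577468] 375.79585915681247
```

Both fits are within 0.3 mm. The cover is at (568.8, 179.4) with yaw -0.094, and the housing is at (545.6, -242.8) with yaw -0.489. I'll move towards the cover with the tool yaw going to -1.664.

```bash
python3 -m jog '{"xyz":[[0.6,1,0],[0.6,1,0],[0.6,1,0],[0.6,1,0],[0.6,1,0],[0.6,1,0],[0.6,1,0],[0.6,1,0],[0.6,1,0],[0.6,1,0]],"angular":[[0,0,-0.11],[0,0,-0.11],[0,0,-0.11],[0,0,-0.11],[0,0,-0.11],[0,0,-0.11],[0,0,-0.11],[0,0,-0.11],[0,0,-0.11],[0,0,-0.11]]}' -1
```

```text
time: 1.1
tool_pos: [276.1, -293.3, 222.1]
tcp_rot: [3.141, 0.009, -1.396]
contact_force: [0.0, 0.4, 0.2]
grip_width: 91.8
```

```bash
python3 -m jog '{"xyz":[[0.62,1,0.02],[0.62,1,0.02],[0.62,1,0.02],[0.62,1,0.02],[0.62,1,0.02],[0.62,1,0.02],[0.62,1,0.02],[0.62,1,0.02],[0.62,1,0.02],[0.62,1,0.02]],"angular":[[0,0,-0.11],[0,0,-0.11],[0,0,-0.11],[0,0,-0.11],[0,0,-0.11],[0,0,-0.11],[0,0,-0.11],[0,0,-0.11],[0,0,-0.11],[0,0,-0.11]]}'
python3 -m jog '{"xyz":[[0.62,1,0.02],[0.62,1,0.02],[0.62,1,0.02],[0.62,1,0.02],[0.62,1,0.02],[0.62,1,0.02],[0.62,1,0.02],[0.62,1,0.02],[0.62,1,0.02],[0.62,1,0.02]],"angular":[[0,0,-0.11],[0,0,-0.11],[0,0,-0.11],[0,0,-0.11],[0,0,-0.11],[0,0,-0.11],[0,0,-0.11],[0,0,-0.11],[0,0,-0.11],[0,0,-0.11]]}'
```

```text
time: 2.1
tool_pos: [402.3, -82.7, 224.1]
tcp_rot: [3.137, 0.013, -1.517]
contact_force: [-0.4, 0.1, -0.0]
grip_width: 91.8
time: 3.1
tool_pos: [528.2, 127.2, 225.0]
tcp_rot: [3.129, 0.013, -1.636]
contact_force: [0.3, -0.7, 1.3]
grip_width: 91.8
```

```bash
cat >> h.py <<'E'
from scipy.spatial.transform import Rotation as Ro
def togo(x,y,z,yaw):
    o=bot.get_obs(); d=np.array([x,y,z])-o['tool_pos']
    rv=(Ro.from_euler('xyz',[np.pi,0,yaw])*Ro.from_euler('xyz',o['tcp_rot']).inv()).as_rotvec()
    print('t',round(o['time'],2),'xyz units',np.round(d/20,3),'ang units',np.round(np.degrees(rv)/6,3),'F',np.round(o['contact_force'],1),'w',round(o['grip_width'],1),'q6',round(o['joint_positions'][5],2))
E
python3 -c "
from h import *
togo(568.8,179.4,150,-1.664)"
```

```text
t 3.1 xyz units [ 2.028  2.612 -3.748] ang units [-0.136 -0.111 -0.267] F [ 0.3 -0.7  1.3] w 91.8 q6 1.72
```

```bash
python3 -m jog '{"xyz":[[0.5,0.65,-0.3],[0.5,0.65,-0.3],[0.5,0.65,-0.3],[0.5,0.65,-0.3],[0,0,0]],"angular":[[-0.03,-0.03,-0.06],[-0.03,-0.03,-0.06],[-0.03,-0.03,-0.06],[-0.03,-0.03,-0.06],[0,0,0]]}'
python3 - <<'E'
from h import *
togo(568.8,179.4,18,-1.664); snap('wrist','w1.png'); print(proj('w1.png',[[543.8,210.6,13],[538.3,153.3,13],[612.4,175.3,13]]))
E
```

```text
time: 3.6
tool_pos: [569.5, 183.9, 197.3]
tcp_rot: [3.139, 0.001, -1.659]
contact_force: [-0.1, -0.5, -0.4]
grip_width: 91.9
t 3.6 xyz units [-0.033 -0.224 -8.965] ang units [-0.009 -0.026 -0.043] F [-0.1 -0.5 -0.4] w 91.9 q6 1.84
[[295.46983463 240.73066962]
 [356.3421946  241.1723367 ]
 [326.49876274 164.04266977]]
```

View pics/w1.png

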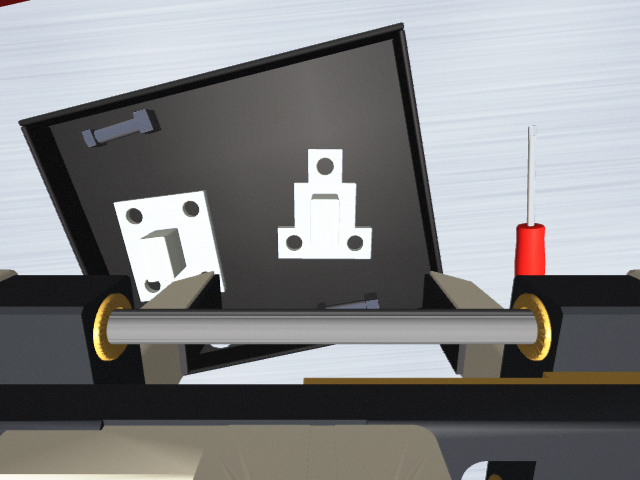

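The wrist view shows the cover's holes at (294,243), (355,243) and (325,166), within about 2 px of the prediction. I'll go down after a cross-check.

```bash
python3 - <<'E'
from h import *
crop('w1.png',270,140,380,265,5,'c3.png')
P=[ray('w1.png',u,v,13) for u,v in [(294,242.5),(355,242.5),(325,166)]];print(fit(P))
E
python3 -m jog '{"xyz":[[0,-0.1,-1],[0,-0.1,-1],[0,0,-1],[0,0,-1],[0,0,-1],[0,0,0]],"angular":[[0,0,-0.02],[0,0,-0.02],[0,0,0],[0,0,0],[0,0,0],[0,0,0]]}'
python3 -c "
from h import *
togo(568.8,179.4,18,-1.664)"
```

```text
(array([567.34715215, 180.83776699]), np.float64(-0.09130316662960804), array([[ 0.08169418, -0.0977848 ],
       [ 0.28677819,  0.137958  ],
       [-0.36847237, -0.0401732 ]]))
time: 4.25
tool_pos: [567.0, 174.7, 97.1]
tcp_rot: [3.14, -0.001, -1.665]
contact_force: [-0.3, 0.0, 0.5]
grip_width: 91.8
t 4.25 xyz units [ 0.092  0.236 -3.956] ang units [ 0.003 -0.02   0.007] F [-0.3  0.   0.5] w 91.8 q6 1.83
```

View pics/c3.png

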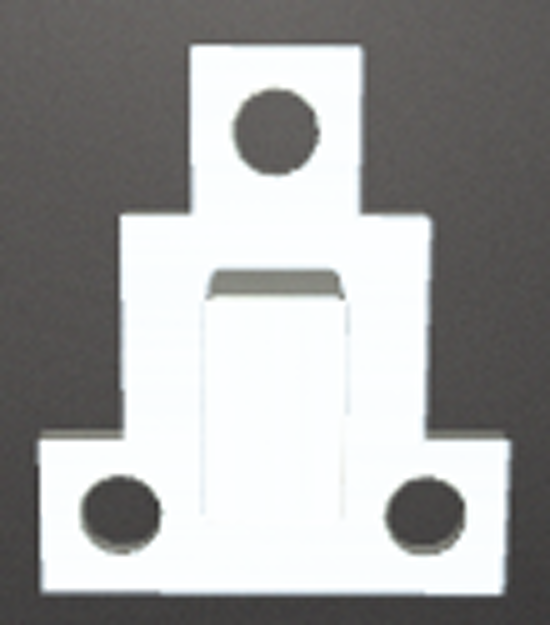

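```bash
python3 -m jog '{"xyz":[[0.03,0.15,-0.8],[0.03,0.1,-0.8],[0,0,-0.8],[0,0,-0.5],[0,0,0]],"angular":[[0,0,0],[0,0,0],[0,0,0],[0,0,0],[0,0,0]]}'
python3 -c "
from h import *
togo(568.,180,18,-1.663)"
```

```text
time: 4.75
tool_pos: [570.2, 177.6, 43.7]
tcp_rot: [-3.137, 0.001, -1.666]
contact_force: [0.1, 0.4, -0.2]
grip_width: 91.7
t 4.75 xyz units [-0.11   0.122 -1.287] ang units [-0.003  0.043  0.033] F [ 0.1  0.4 -0.2] w 91.7 q6 1.84
```

```bash
python3 -m jog '{"xyz":[[-0.05,0.06,-0.5],[-0.05,0.06,-0.5],[0,0,-0.15],[0,0,0],[0,0,0]],"angular":[[0,0.02,0],[0,0,0],[0,0,0],[0,0,0],[0,0,0]]}'
python3 -c "
from h import *
togo(568.,180,18,-1.663)"
```

```text
time: 5.25
tool_pos: [569.4, 180.1, 21.6]
tcp_rot: [-3.136, 0.002, -1.667]
contact_force: [-1.7, 0.0, 0.2]
grip_width: 91.8
t 5.25 xyz units [-0.072 -0.007 -0.182] ang units [-0.009  0.057  0.034] F [-1.7  0.   0.2] w 91.8 q6 1.84
```

```bash
python3 -m jog '{"xyz":[[-0.05,0,-0.1],[0,0,0]],"angular":[[0,0.05,0.03],[0,0,0]]}'
python3 -m jog '{"xyz":[[0,0,0],[0,0,0],[0,0,0],[0,0,0],[0,0,0],[0,0,0],[0,0,0],[0,0,0]],"angular":[[0,0,0],[0,0,0],[0,0,0],[0,0,0],[0,0,0],[0,0,0],[0,0,0],[0,0,0]]}' 1
python3 -c "
from h import *
togo(568.,180,18,-1.663)"
```

```text
time: 5.45
tool_pos: [568.7, 180.2, 20.0]
tcp_rot: [-3.14, 0.001, -1.663]
contact_force: [-0.4, -0.4, 0.5]
grip_width: 91.6
time: 6.25
tool_pos: [569.1, 180.2, 20.6]
tcp_rot: [-3.139, 0.001, -1.663]
contact_force: [-0.0, 0.1, -0.6]
grip_width: 32.6
t 6.25 xyz units [-0.054 -0.012 -0.129] ang units [-0.012  0.022  0.   ] F [-0.   0.1 -0.6] w 32.6 q6 1.84
```

```bash
python3 -m jog '{"xyz":[[0,0,0],[0,0,0],[0,0,0],[0,0,0]],"angular":[[0,0,0],[0,0,0],[0,0,0],[0,0,0]]}' 1
python3 -m jog '{"xyz":[[0,0,0.3],[0,0,0.5],[0,0,0.8],[0,0,1],[0,0,1],[0,0,1],[0,0,1],[0,0,0]],"angular":[[0,0,0],[0,0,0],[0,0,0],[0,0,0],[0,0,0],[0,0,0],[0,0,0],[0,0,0]]}'
python3 - <<'E'
from h import *
togo(568.,180,120,-1.663); snap('wrist','w2.png')
E
```

```text
time: 6.65
tool_pos: [569.1, 180.3, 20.6]
tcp_rot: [-3.139, 0.001, -1.663]
contact_force: [0.7, 0.3, -0.1]
grip_width: 23.6
time: 7.45
tool_pos: [567.3, 180.0, 139.7]
tcp_rot: [-3.141, 0.001, -1.663]
contact_force: [-0.0, -0.0, -1.6]
grip_width: 24.1
t 7.45 xyz units [ 0.034  0.002 -0.985] ang units [-0.009  0.002  0.001] F [-0.  -0.  -1.6] w 24.1 q6 1.84
```

View pics/w2.png

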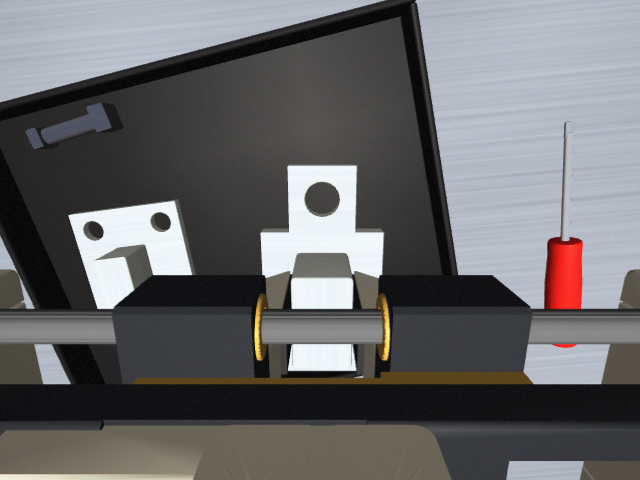

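Gripped at a 24.1 mm opening, with the cover hanging straight and the lug hole at (322,199). I'll carry it over at this height to a point short of the housing, so the wrist camera can see both.

```bash
python3 -m jog '{"xyz":[[-0.1,-0.4,0],[-0.2,-0.8,0],[-0.2,-0.9,0],[-0.2,-0.9,0],[-0.2,-0.9,0],[-0.2,-0.9,0],[-0.2,-0.9,0],[-0.2,-0.9,0],[-0.2,-0.9,0],[-0.2,-0.9,0]],"angular":[[0,0,-0.1],[0,0,-0.18],[0,0,-0.18],[0,0,-0.18],[0,0,-0.18],[0,0,-0.18],[0,0,-0.18],[0,0,-0.18],[0,0,-0.18],[0,0,-0.18]]}'
python3 -m jog '{"xyz":[[-0.2,-0.9,0],[-0.2,-0.9,0],[-0.2,-0.9,0],[-0.2,-0.9,0],[-0.2,-0.9,0],[-0.2,-0.9,0],[-0.2,-0.9,0],[-0.2,-0.9,0],[-0.2,-0.9,0],[-0.2,-0.9,0]],"angular":[[0,0,-0.18],[0,0,-0.18],[0,0,-0.18],[0,0,-0.18],[0,0,-0.18],[0,0,-0.18],[0,0,-0.18],[0,0,-0.18],[0,0,-0.18],[0,0,-0.18]]}'
python3 -c "
from h import *
togo(484,-210,140,-2.059)"
```

```text
time: 8.5
tool_pos: [515.6, -2.5, 126.6]
tcp_rot: [3.117, -0.007, -1.859]
contact_force: [0.3, -0.5, -1.9]
grip_width: 24.3
time: 9.5
tool_pos: [457.7, -197.0, 116.3]
tcp_rot: [3.093, -0.01, -2.073]
contact_force: [0.6, 0.5, -1.8]
grip_width: 23.6
t 9.5 xyz units [ 1.314 -0.652  1.184] ang units [-0.132 -0.452  0.132] F [ 0.6  0.5 -1.8] w 23.6 q6 1.53
```

```bash
python3 -m jog '{"xyz":[[0.3,-0.15,0.6],[0.4,-0.2,0.4],[0.4,-0.2,0.2],[0.2,-0.1,0],[0,0,0],[0,0,0]],"angular":[[-0.05,-0.15,0.05],[-0.05,-0.15,0.05],[-0.03,-0.15,0.03],[0,0,0],[0,0,0],[0,0,0]]}'
python3 - <<'E'
from h import *
togo(484,-210,140,-2.059); snap('wrist','w3.png')
E
```

```text
time: 10.1
tool_pos: [482.7, -211.9, 140.3]
tcp_rot: [3.141, 0.001, -2.062]
contact_force: [0.4, 0.4, -2.6]
grip_width: 23.7
t 10.1 xyz units [ 0.064  0.095 -0.017] ang units [-0.011  0.001  0.033] F [ 0.4  0.4 -2.6] w 23.7 q6 1.5
```

View pics/w3.png

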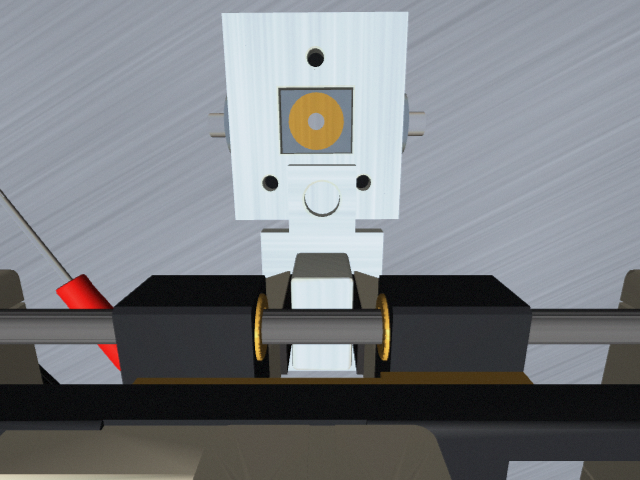

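```bash
python3 - <<'E'
from h import *
crop('w3.png',250,150,390,290,5,'c4.png');crop('w3.png',250,30,390,200,4,'c5.png')
E
```

```text
(no output)
```

View pics/c4.png

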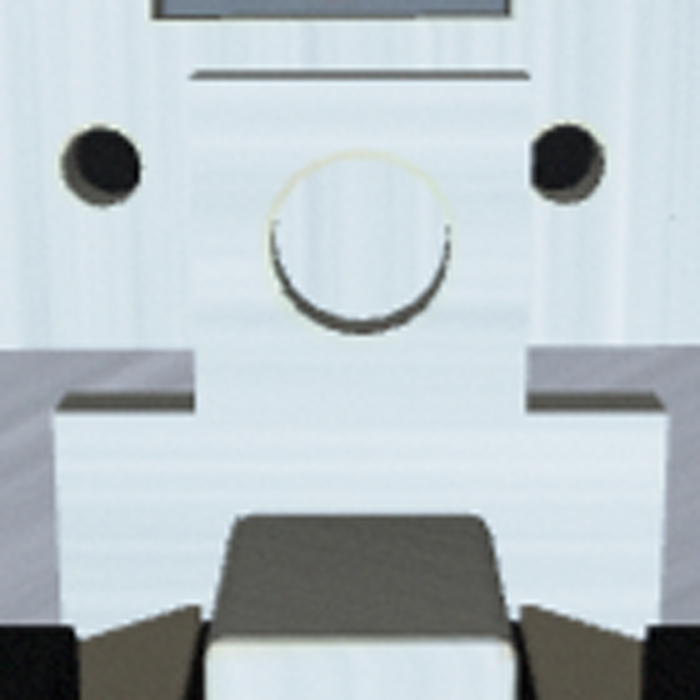

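View pics/c5.png

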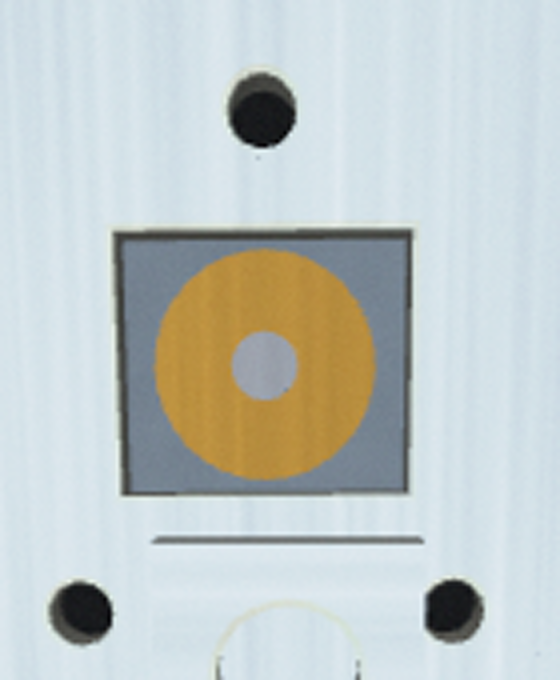

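```bash
cat > an.py <<'E'
from h import *
from scipy.optimize import least_squares as ls
def uv(l,x0,y0,s): return np.array([(x0+(a+.5)/s-.5,y0+(b+.5)/s-.5) for a,b in l])
def pose(f,uvs,pts,z0,fz,tilt=False):
    pts=np.array(pts,float)
    def W(p):
        R=Ro.from_euler('xyz',[p[4],p[5],p[3]]).as_matrix() if tilt else Ro.from_euler('z',p[3]).as_matrix()
        return pts@R.T+[p[0],p[1],p[2] if fz else z0]
    x0=[*ray(f,*uvs.mean(0),z0)[:2],z0,-.489]+([0,0] if tilt else [])
    r=ls(lambda p:(proj(f,W(p))-uvs).ravel(),x0,x_scale=[10,10,10,.1]+([.1,.1] if tilt else []))
    return r.x,np.round(r.fun,2)
E
python3 - <<'E'
from an import *
H=np.vstack([uv([(102,166),(566,164)],250,150,5),uv([(262,110)],250,30,4)])
C=uv([(360,242),(190,79),(530,79),(55,412),(666,411),(194,412),(527,412)],250,150,5)
hp=[[-28,29,0],[-28,-29,0],[44,0,0]]
cp=[[44,0,8],[59,15,8],[59,-15,8],[29,28,8],[29,-28,8],[29,15,8],[29,-15,8]]
print('house',*pose('w3.png',H,hp,64,False)); print('house freez',*pose('w3.png',H,hp,64,True))
print('cover z',*pose('w3.png',C,cp,124.7,False));print('cover freez',*pose('w3.png',C,cp,124.7,True))
E
```

```text
house [ 5.44750810e+02 -2.41771432e+02  6.45836118e+01 -4.85728376e-01] [-0.33  0.4   0.29  0.27  0.04 -0.55]
house freez [ 5.44768831e+02 -2.41751308e+02  6.23866447e+01 -4.85719278e-01] [-0.02  0.06 -0.02 -0.06  0.04 -0.  ]
cover z [ 480.79579698 -211.63627064  124.7          -0.49012127] [ 0.04  1.2  -0.65 -0.48  0.64 -0.57 -0.61  0.01  0.61  0.09  0.23 -0.02
 -0.25 -0.09]
cover freez [ 480.58821822 -211.52278866  123.4178895    -0.49012196] [ 0.04  1.24 -0.38 -0.17  0.36 -0.25 -0.14 -0.2   0.14 -0.12  0.48 -0.23
 -0.5  -0.29]
```

```bash
python3 -m jog '{"xyz":[[0.4,-0.2,0],[0.7,-0.33,0],[0.7,-0.33,0],[0.7,-0.33,0],[0.5,-0.23,0],[0.2,-0.1,0],[0,0,0],[0,0,0]],"angular":[[0,0,0],[0,0,0],[0,0,0],[0,0,0],[0,0,0],[0,0,0],[0,0,0],[0,0,0]]}'
python3 - <<'E'
from h import *
togo(546.8,-242.1,94,-2.058)
E
```

```text
time: 10.95
tool_pos: [550.4, -242.1, 138.0]
tcp_rot: [3.137, 0.001, -2.06]
contact_force: [0.5, -1.1, -2.9]
grip_width: 24.2
t 10.95 xyz units [-1.82e-01 -1.00e-03 -2.20e+00] ang units [-0.033 -0.033  0.019] F [ 0.5 -1.1 -2.9] w 24.2 q6 1.52
```

Now I'll go part of the way down, then settle and look.

```bash
python3 -m jog '{"xyz":[[-0.06,0,-0.3],[-0.06,0,-0.5],[-0.06,0,-0.5],[0,0,-0.3],[0,0,-0.1],[0,0,0],[0,0,0],[0,0,0]],"angular":[[-0.03,-0.03,0.02],[0,0,0],[0,0,0],[0,0,0],[0,0,0],[0,0,0],[0,0,0],[0,0,0]]}'
python3 - <<'E'
from h import *
togo(546.8,-242.1,94,-2.058); snap('wrist','w4.png');snap('side','s4.png');snap('top','t4.png');togo(546.8,-242.1,94,-2.058)
crop('w4.png',210,150,420,290,3,'c6.png');crop('s4.png',290,150,450,270,5,'c7.png')
E
```

```text
time: 11.75
tool_pos: [544.7, -241.1, 100.4]
tcp_rot: [3.139, 0.0, -2.058]
contact_force: [0.1, 0.2, -2.5]
grip_width: 23.4
t 11.75 xyz units [ 0.107 -0.049 -0.322] ang units [-0.012 -0.022 -0.001] F [ 0.1  0.2 -2.5] w 23.4 q6 1.51
t 11.9 xyz units [ 0.105 -0.048 -0.328] ang units [-0.011 -0.02  -0.001] F [ 0.1  0.2 -2.6] w 23.9 q6 1.51
```

View pics/w4.png

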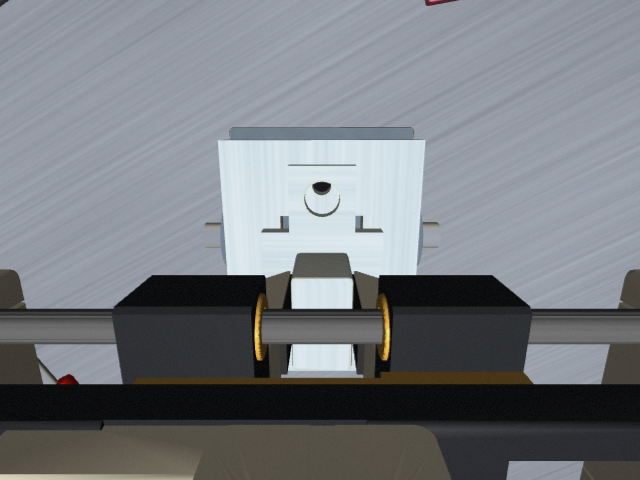

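View pics/c7.png

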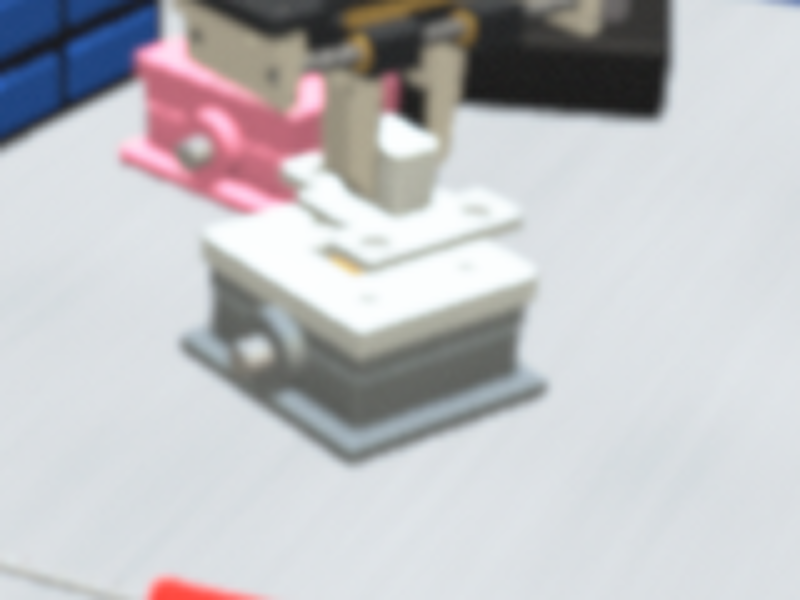

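View pics/t4.png

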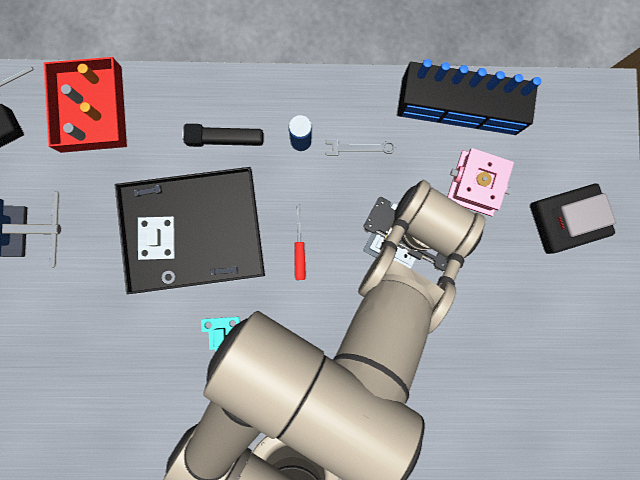

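It is above the housing: the thread of hole2 shows through the lug hole at (321,187), and the side view shows the crossbar holes over the two-hole side. I'll make the last small descent.

```bash
python3 -m jog '{"xyz":[[0.06,-0.03,-0.1],[0.05,-0.02,-0.1],[0,0,-0.1],[0,0,0],[0,0,0],[0,0,0]],"angular":[[0,-0.02,0],[0,0,0],[0,0,0],[0,0,0],[0,0,0],[0,0,0]]}'
python3 - <<'E'
from h import *
togo(546.8,-242.1,94,-2.058); snap('wrist','w5.png');snap('side','s5.png');snap('top','t5.png');
crop('w5.png',210,120,430,290,3.6,'c8.png') if 0 else None
crop('w5.png',250,150,390,240,5,'c8.png');crop('s5.png',330,175,410,225,10,'c9.png');crop('t5.png',360,220,430,270,10,'c10.png')
E
```

```text
time: 12.5
tool_pos: [547.3, -242.3, 94.3]
tcp_rot: [-3.141, 0.001, -2.058]
contact_force: [0.4, -0.1, -2.2]
grip_width: 23.9
t 12.5 xyz units [-0.025  0.011 -0.015] ang units [-0.008  0.007 -0.002] F [ 0.4 -0.1 -2.2] w 23.9 q6 1.51
```

View pics/c8.png

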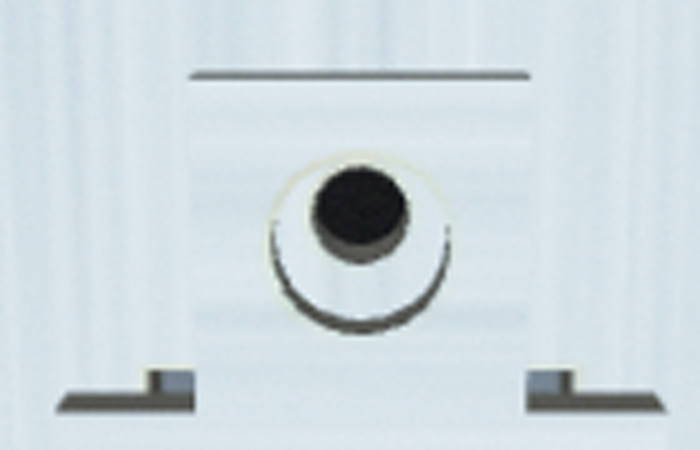

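View pics/c9.png

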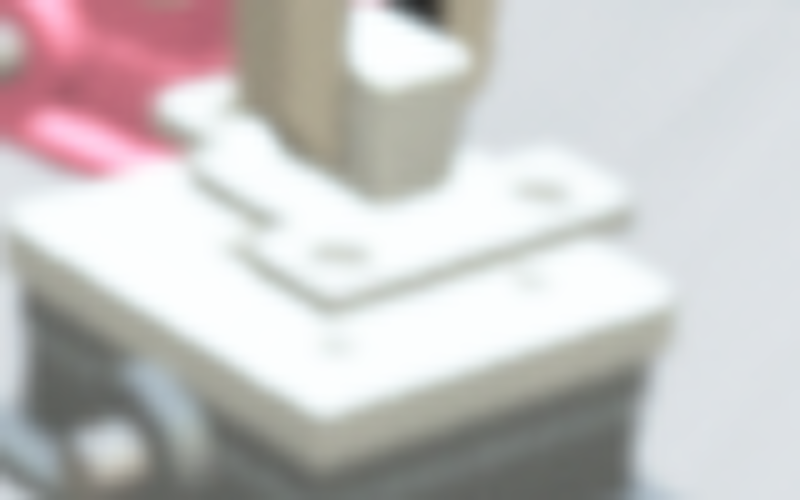

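View pics/c10.png

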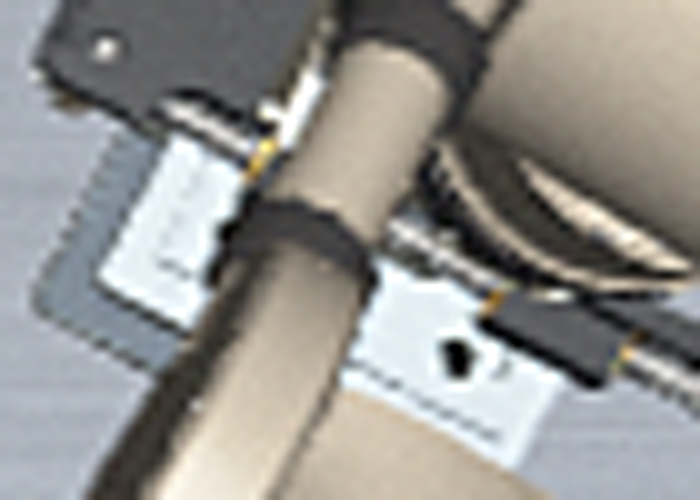

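```bash
python3 - <<'E'
from an import *
f='w5.png'
ch=uv([(360,242)],250,150,5)[0]; hh=uv([(360,215)],250,150,5)[0]
c,s=np.cos(-.4857),np.sin(-.4857)
for b in (0,-1.5):
    A=ray(f,*ch,78.7+8+b); B=ray(f,*hh,64+b); d=(A-B)[:2]; print('hole2 cover-house world',d,'in housing axes',c*d[0]+s*d[1],-s*d[0]+c*d[1])
cp=[[44,0,8],[59,15,8],[59,-15,8],[29,28,8],[29,-28,8],[29,15,8],[29,-15,8]]
C=uv([(360,242),(190,79),(530,79),(55,412),(666,411),(194,412),(527,412)],250,150,5)
print(pose(f,C,cp,78.7,True)[0])
# opening front edge corners via w3 -> housing y/x coordinates
W3=uv([(114,231),(412,231),(124,494),(408,494)],250,30,4)
o=np.array([544.77,-241.75])
for u in W3:
    d=ray('w3.png',*u,62.4)[:2]-o; print('open w3',c*d[0]+s*d[1],-s*d[0]+c*d[1])
for u in uv([(148,370),(575,370)],250,150,5):
    d=ray(f,*u,62.4)[:2]-ray(f,*hh,62.4)[:2]; print('open w5 rel hole2',c*d[0]+s*d[1],-s*d[0]+c*d[1])
# side view
a=uv([(343,253),(543,190)],330,175,10); h=uv([(337,345),(531,280)],330,175,10)
for i in (0,1):
    A=ray('s5.png',*a[i],86.7);B=ray('s5.png',*h[i],64); d=(A-B)[:2]; print('side',i,A,B,c*d[0]+s*d[1],-s*d[0]+c*d[1])
# top: hole1 through-view
P=ray('top' and 't5.png',*uv([(459,358)],360,220,10)[0],64);print('top thread hole1?',P,'cover hole1 at 86.7',ray('t5.png',*uv([(459,358)],360,220,10)[0],86.7),'expected 507.3,-255')
E
```

```text
hole2 cover-house world [ 0.8674546  -0.50589616] in housing axes 1.0032983277008853 -0.042436775926159576
hole2 cover-house world [ 0.84815559 -0.4956782 ] in housing axes 0.9814612483067174 -0.042409851344696714
[ 5.45178628e+02 -2.41960904e+02  7.73768035e+01 -4.85476256e-01]
open w3 27.843955728347225 21.88897555486738
open w3 27.581394015035862 -21.7921962336141
open w3 -9.861029183467583 21.715334649234972
open w3 -10.111097102590598 -21.76870366328742
open w5 rel hole2 -16.094374298798776 21.95899217923669
open w5 rel hole2 -16.129706495373963 -22.22129268196165
side 0 [ 532.75765489 -203.30114336   86.7       ] [ 532.83167286 -203.55136883   64.        ] -0.18226980722352154 0.18673286210871115
side 1 [ 505.89741991 -255.08436955   86.7       ] [ 506.81365555 -255.01756413   64.        ] -0.779084899292411 -0.4868032678237743
top thread hole1? [ 507.77569563 -256.00610476   64.        ] cover hole1 at 86.7 [ 506.71003695 -251.78271898   86.7       ] expected 507.3,-255
```

The checks agree to within about 1 mm: wrist +1.0 mm and side about -0.5 mm along the cover's x, yaw error below 0.1°, gap 15 mm. The arm is still, so I'll hand in.

```bash
python3 -m jog '{"xyz":[[0,0,0],[0,0,0]],"angular":[[0,0,0],[0,0,0]]}'
python3 -c "
from h import *
o=bot.get_obs();togo(546.8,-242.1,94,-2.058);print(abs(o['dq']).max());print(bot.close_job())"
```

```text
time: 12.85
tool_pos: [547.4, -242.3, 94.5]
tcp_rot: [-3.141, 0.001, -2.058]
contact_force: [-0.6, -0.3, -2.3]
grip_width: 24.1
t 12.85 xyz units [-0.029  0.012 -0.025] ang units [-0.006  0.01  -0.002] F [-0.6 -0.3 -2.3] w 24.1 q6 1.51
0.0022306291152736995
the job is handed in; nothing more can be done
None
```

I took the T-shaped cover from the tray by its grip block, carried it over the grey housing and handed the job in at 12.85 s. It was held still and level, about 15 mm above the top face, two-hole side over two-hole side.

- **Alignment:** the last checks put the holes within about 1 mm, with a yaw error below 0.1°. The two cameras disagree slightly along the cover's x. The wrist view puts the lug hole +1.0 mm off its thread, and the side view puts the crossbar holes -0.2 and -0.8 mm off. I made no further correction.
- **Top camera:** the arm hid most of the cover from above, so this view gave no useful final check.
- **Contact:** the only force on the tool was about 2.3 N, the cover's own weight, with no sign of touching the housing. The grip opening was 24.1 mm.
- **Other parts:** the last pictures show the other tray parts and the bench tools where they were.

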